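# Press a glued brooch blank and ease the screw to working pressure

### The arm

A 6-joint arm with a two-finger parallel gripper is mounted at the origin on a cart in front of the work surface, level with it; the furniture and walls round the work are solid. World frame = base frame: x ahead of the robot, y to its left, z up, the work surface at z = 0. Lengths are in mm, angles in rad, forces in N, time in s.
With the tool pointing down it reaches from about 350 to 875 mm from the base axis. Payload 4.2 kg.
Tool frame: the origin (TCP) lies midway between the tips of the shut fingers; the grasp point (between the pads) lies 19 mm behind it (arm.grasp_offset is the distance from the TCP to the grasp point, in mm); z points along the fingers, y is the line along which they close (so a half turn about z gives the same grasp; the last joint's range is limited). The gripper opens to 85 mm and grips with 20 to 120 N. Pads are 22 mm wide; open, the fingers measure 114 mm over their backs; the gripper's body (76 mm by 85 mm) begins 54 mm behind the grasp point. The pads swing forward as they close: fully open they stand 13 mm farther back than shut.
Start: joints at [1.607, 0.385, 0.008, 0, -1.194, -0.259], TCP at [138.069, 609.538, 231.312] pointing down, gripper open.
Joint ranges: [-3.14, 3.14], [-1.21, 2.06], [-1.07, 1.41], [-3.16, 2.05], [-2.99, -0.16], [-3.1, 3.1]. Speed limits (rad/s): [2.79, 2.79, 3.14, 3.14, 3.14, 3.14].

### API

Orientations are given as a unit quaternion [x, y, z, w].
In Python, from bench import arm gives the robot as it stands. The module is installed in compiled form; this text tells all that it offers.
- The arm moves only by the tool servo_tool, never from a script. Its argument "increments" is a list of rows, each a list of 7 numbers: the opening, from 0 (shut) to 1 (fully open), then the shift along the tool's x, y, z in m, then the turn, a rotation vector about the tool's x, y, z in degrees. In form: [[grip, x, y, z, ax, ay, az], ...]. A call has 1 to 12 rows; each row is the pose to reach, as a shift and turn from the pose commanded when the call began, along the tool's axes at that moment; what a row does not reach only later rows make up. A row lasts 1/8 s, in which the tool goes at most 62.5 mm and 10.7 degrees, less where a joint would pass 70% of its speed; a pose out of reach is approached as far as the arm can. A call with a gripper value outside its range is refused whole. The fingers move at their own pace and stop on an object; the grip force is fixed at half the most. Time passes only in rows, so rows that repeat a pose let the fingers close. It gives the time, the measured TCP pose, the force, the opening and the grip force at its end, in the units of the state.
- arm.read_state(): the state, without advancing time (a new reading comes with each control period).
- arm.get_image(name): name is "scene" or "top" or "wrist"; returns a dict with "color" (384x512x3 uint8, red, green, blue), "fx", "fy", "cx", "cy" (pixels), "k1" (the pictures are not rectified: a ray, as slopes to the right and down, at radius r is drawn at 1 + k1 r^2 times it, then the intrinsics apply), "rvec" (rotation vector, rad) and "tvec" (3), from world to camera coordinates, as OpenCV has them; the wrist camera has in their place "hand_eye" (4x4, takes a point from camera to tool coordinates, whose origin is the TCP and whose axes are the flange's). Camera axes: x right, y down, z forward; pixel columns grow to the right and rows downward; lengths in mm; the calibration is good to about 2 mm. A picture is of the moment at which its call begins: read the wrist's pose just before it. There is no depth.
- arm.job_done(): hands the job in; it is judged then, once.
Trained networks look in the newest picture that a camera, given by its name, has taken for a name from the list of things; names that differ only in an ending like _2 or _b are one class to them, and where a whole thing is asked for, a point or a joint stands for the part that bears it (a point fixed in the world has none). Each returns a list of dicts, best first, with "p" (0 to 1); they miss things now and then, are a little off and sometimes report something else, mostly with a low value. They report only what shows in the picture. A call takes as long as a camera call.
- arm.look_for(camera, thing): "box" ([centre column, centre row, width, height] in pixels, round what is visible of it).
- arm.spot_point(camera, thing): "centre" ([column, row] in pixels: a listed point, or the origin of a listed thing).
The state is a dict: "clock": time; "joints": joint angles; "joint_vel": joint speeds; "joint_efforts": joint torques, N m; "position": TCP position; "ee_rot": TCP orientation; "contact_force": force on the tool from outside, world axes, zero at the start; "wrist_torque": the same for the moment, N m; "gripper_width": finger opening in mm; "grasp_force": force on a finger pad.
Only numpy, scipy, OpenCV 4.12 (cv2) and the standard library are available. Lean on these libraries where they do the work, as an engineer would, in place of code of your own. Each camera call takes 0.05 s, during which the arm holds its last target. There are 200 camera calls.

### The job

The glued brooch blank lies on the drawn-out bed of the little screw press: lay the white release sheet on it so that the sheet covers it all round and lies square to it, set the steel bench block centred on top of that, and push the bed fully home under the screw. Turn the black thumbscrew clockwise until its collar seats hard on the bridge, which loads the sprung pad fully, then back it off a quarter turn to the working pressure that does not squeeze the glue out. Finish with the gripper still holding the thumbscrew there, as I shall nip up the lock screw next; leave the drill tin, the cutters and the emery block alone.

Things in the scene. Friction and masses are not known exactly. Their poses are not given: they have to be found in the camera images.
- press: small steel screw press screwed to the bench: foot 230 x 96 mm with a sliding bed; over one end a grey bridge, 36 x 138 mm, top 116 mm up (boss to 121 mm), on two 16 mm columns 58 mm either side of the screw. Origin on the bench at the foot's middle; x axis = the way the bed slides home, z up. Screw axis at x = +55 mm, y = 0; drawn-out bed centred at x = -55 mm
- bed (a joint): sliding bed of the press, 110 x 88 mm, upper face 26 mm above the bench, low 3 mm ledges along its two long sides. Value in m: 0 drawn out (the start), 0.110 fully home against its stop, with its centre under the screw; it slides with about 2 N and stays where it is left
- bed_handle (a point): middle of the pull bar of the bed, a level round bar 9 mm thick and 52 mm long across the bed, 36 mm above the bench, 80 mm outside the bed's centre (25 mm clear of the bed's end); push it from outside along the press's x axis. It moves with the bed
- blank: brooch blank, a copper plate and a brass plate glued together, 60 x 38 x 8 mm, long side along its x axis and along the bed within 0.1 rad. Origin at the centre of its underside; lies loose on the bed about under its middle
- release_sheet: white plastic release sheet, 90 x 60 x 6 mm, long side along its x axis, with a 6 mm hanging hole near one end; 0.06 kg. Origin at the centre of its underside. It starts flat on the bench
- bench_block: plain grey steel bench block, 64 x 64 x 16 mm, 0.48 kg. Origin at the centre of its underside. It starts flat on the bench
- thumbscrew (a joint): turn of the thumbscrew in rad, growing clockwise seen from above (screw going down): quick thread, 16 mm a turn, 2.55 mm a radian. Starts between 0 and 0.4. With the full stack below, the pad touches at about 1.0; at 3.0 the screw's collar seats on the boss of the bridge, a hard stop. Before that it turns with about 0.1 N m; friction keeps it where left
- screw_head: black fluted round knob of the thumbscrew, 41 mm across, 24 mm high, on the screw's axis above a 29 mm steel collar, which is 7.6 mm above the boss when the joint reads 0. Origin on the axis at half the knob's height, 156 mm above the bench at joint 0, sinking 2.55 mm a radian. z is up; its x axis follows the steel index line inlaid in its top
- pressure_pad: round steel pad under the screw, 36 mm across; it does not turn. A spring above it: about 7 N on the block as it begins to yield, 12 N with the screw seated, about 8 N a quarter turn back. Origin on the screw's axis; with the screw at 0 the pad's face is 58.5 mm above the bench (2.5 mm over the full stack)
- drill_tin: flat green tin, 56 x 90 x 20 mm, a bystander; origin at the centre of its underside
- pliers_cutter: black-handled cutters, 39 x 138 x 11 mm, a bystander; origin at the centre of the underside
- emery_block: small reddish abrasive block, 14 x 40 x 12 mm, a bystander; origin at the centre of its underside

How it is judged:
By the outcome, as a careful person would: the job done as asked, in the order asked, and still so for the second after the job is handed in, while the arm keeps its last pose, push and grip.
It also fails if it takes over 72 s, if anything falls off the work surface, if the arm or the gripper's body presses on something with over 40 N, if the wrist force passes 120 N, or if a joint passes its speed limit or range.

## Working session

There is one attempt and no reset: what is moved stays moved. The work goes in short steps, Python scripts to look and compute and a tool call to move; the robot and the scene stay as the last step left them, time stands still between calls to the robot, and variables do not carry over. Pictures are saved under pics/ and viewed, at most 10 in all, crops included, and the job is handed in when it is done.

Besides the shell and the picture viewer there is one more tool, called as name([rows], argument=value, ...), one row to a line, values as JSON. servo_tool: Moves the arm, as the interface text tells. Its arguments: {"type":"object","properties":{"increments":{"type":"array","items":{"type":"array","items":{"type":"number"}}}},"required":["increments"]}

```bash
mkdir -p pics
cat > h.py <<'E'
import numpy as np, cv2
from scipy.spatial.transform import Rotation as R
from bench import arm
def cam(name):
    s=arm.read_state(); im=arm.get_image(name)
    if name=="wrist":
        T=np.eye(4); T[:3,:3]=R.from_quat(s["ee_rot"]).as_matrix(); T[:3,3]=s["position"]
        M=np.linalg.inv(T@np.array(im["hand_eye"]))
        im["Rm"]=M[:3,:3]; im["t"]=M[:3,3]
    else:
        im["Rm"]=cv2.Rodrigues(np.array(im["rvec"],float))[0]; im["t"]=np.array(im["tvec"],float).ravel()
    return im
def unproj(im,px,z):
    K=np.array([[im["fx"],0,im["cx"]],[0,im["fy"],im["cy"]],[0,0,1.]])
    p=cv2.undistortPoints(np.array(px,float).reshape(-1,1,2),K,np.array([im["k1"],0,0,0.])).reshape(-1,2)
    d=np.c_[p,np.ones(len(p))]@im["Rm"]; c=-im["Rm"].T@im["t"]
    return c+d*((z-c[2])/d[:,2])[:,None]
def proj(im,P):
    P=np.array(P,float).reshape(-1,3)@im["Rm"].T+im["t"]; q=P[:,:2]/P[:,2:]
    q=q*(1+im["k1"]*(q**2).sum(1,keepdims=True))
    return q*[im["fx"],im["fy"]]+[im["cx"],im["cy"]]
def save(im,name,crop=None,s=1.5):
    c=im["color"][:,:,::-1]
    if crop: x0,y0,x1,y1=crop; c=c[y0:y1,x0:x1]
    cv2.imwrite("pics/"+name,cv2.resize(c,None,fx=s,fy=s,interpolation=cv2.INTER_CUBIC))
E
python3 - <<'E'
from h import *
s=arm.read_state(); print(s["position"],R.from_quat(s["ee_rot"]).as_matrix().round(3).tolist(), arm.grasp_offset)
a=cam("scene");save(a,"s0.png");b=cam("top");save(b,"t0.png")
for n,im in(("scene",a),("top",b)): print(n,im["fx"],(-im["Rm"].T@im["t"]).round(0))
Z=dict(press=0,bed_handle=36,blank=26,release_sheet=0,bench_block=0,screw_head=156,drill_tin=0,pliers_cutter=0,emery_block=0)
for t in Z:
  for n,im in(("top",b),("scene",a)):
    for r in arm.spot_point(n,t)[:2]: print(t,n,np.round(r["centre"],1),round(r["p"],2),unproj(im,r["centre"],Z[t]).round(1))
E
```

```text
[137.95312897 609.00111025 230.24064266] [[0.975, -0.221, -0.0], [-0.221, -0.975, -0.002], [0.0, 0.002, -1.0]] 18.700000000000003
scene 376.4906825501258 [  93. -584.  751.]
top 351.4265339137744 [ 491.    8. 1113.]
press top [284.6 204.6] 0.8 [[ 533.6 -104.1    0. ]]
bed_handle top [238.9 208.4] 0.92 [[516.4  39.1  36. ]]
bed_handle scene [236.7 208.6] 0.78 [[524.1  33.6  36. ]]
blank top [267.1 203.3] 0.51 [[534.9 -47.2  26. ]]
blank scene [253.2 227.9] 0.64 [[519.7 -44.4  26. ]]
release_sheet top [145.  204.1] 0.94 [[522.  335.1   0. ]]
release_sheet top [290.4 163.4] 0.23 [[ 666.  -119.8    0. ]]
release_sheet scene [180.6 166.8] 0.57 [[521.4 341.6   0. ]]
bench_block top [177.7 203. ] 0.82 [[528.5 233.3   0. ]]
bench_block top [291.6 164.6] 0.7 [[ 662.2 -123.7    0. ]]
bench_block scene [196.6 185.6] 0.85 [[510.9 226.    0. ]]
screw_head top [309.2 203.5] 0.65 [[ 532.7 -155.5  156. ]]
screw_head scene [286.6 214.9] 0.59 [[ 526.6 -157.3  156. ]]
drill_tin top [294.2 162.5] 0.84 [[ 669.3 -131.9    0. ]]
pliers_cutter top [368.2 212.1] 0.61 [[ 518.  -369.5    0. ]]
pliers_cutter scene [338.6 323.4] 0.59 [[ 500.7 -364.9    0. ]]
emery_block top [346.  210.1] 0.55 [[ 522.1 -299.1    0. ]]
emery_block top [264.4 203.6] 0.49 [[534.8 -40.    0. ]]
emery_block scene [322.5 293.9] 0.49 [[ 528.3 -290.6    0. ]]
```

View pics/t0.png

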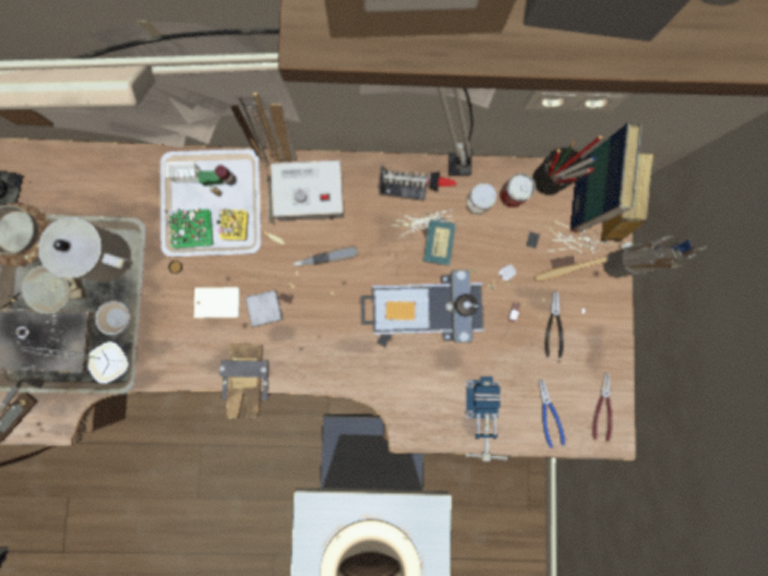

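View pics/s0.png

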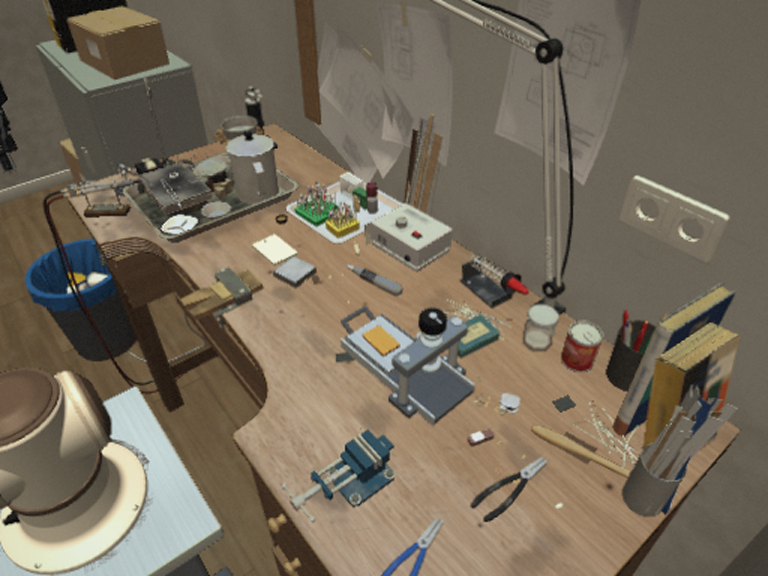

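servo_tool([
  [0.8,0.053,0.029,-0.009,0,0,9.6],
  [0.8,0.106,0.058,-0.018,0,0,19.3],
  [0.8,0.159,0.087,-0.026,0,0,28.9],
  [0.8,0.212,0.116,-0.035,0,0,38.5],
  [0.8,0.265,0.145,-0.044,0,0,48],
  [0.8,0.318,0.174,-0.053,0,0,57.7],
  [0.8,0.371,0.203,-0.061,0,0,67.4],
  [0.8,0.423,0.231,-0.07,0,0,77],
  [0.8,0.423,0.231,-0.07,0,0,77.2],
  [0.8,0.423,0.231,-0.07,0,0,77.2],
])

```text
clock: 2.25
position: [499.4, 290.6, 301.0]
ee_rot: [0.707, -0.707, -0.0, 0.0]
contact_force: [-0.1, -0.4, 0.5]
gripper_width: 68.2
grasp_force: 0.0
```

Run:
```python
from h import *
s=arm.read_state(); print(s["clock"],s["position"],s["joints"],R.from_quat(s["ee_rot"]).as_matrix().round(3).tolist(),s["gripper_width"])
a=cam("wrist");save(a,"w1.png");print(np.array(a["hand_eye"]).round(3).tolist(),a["fx"])
for t in("release_sheet","bench_block"):
    for r in arm.spot_point("wrist",t)[:2]: print(t,np.round(r["centre"],1),round(r["p"],2),unproj(a,r["centre"],0).round(1))
```

```text
2.25 [499.43359235 290.58424313 301.03131674] [ 8.06939049e-01  2.64150533e-01  7.40619100e-03 -4.27350963e-04
 -1.31448774e+00 -8.06387140e-01] [[0.0, -1.0, -0.001], [-1.0, -0.0, -0.0], [0.0, 0.001, -1.0]] 68.20813751198064
[[-0.0, -0.95, -0.311, 78.541], [1.0, -0.0, 0.0, 0.238], [-0.0, -0.311, 0.95, -141.533], [0.0, 0.0, 0.0, 1.0]] 317.39429445171106
release_sheet [234.2 184.7] 0.57 [[527.8 340.3   0. ]]
bench_block [239.4 112.2] 0.93 [[518.9 237.8   0. ]]
```

View pics/w1.png

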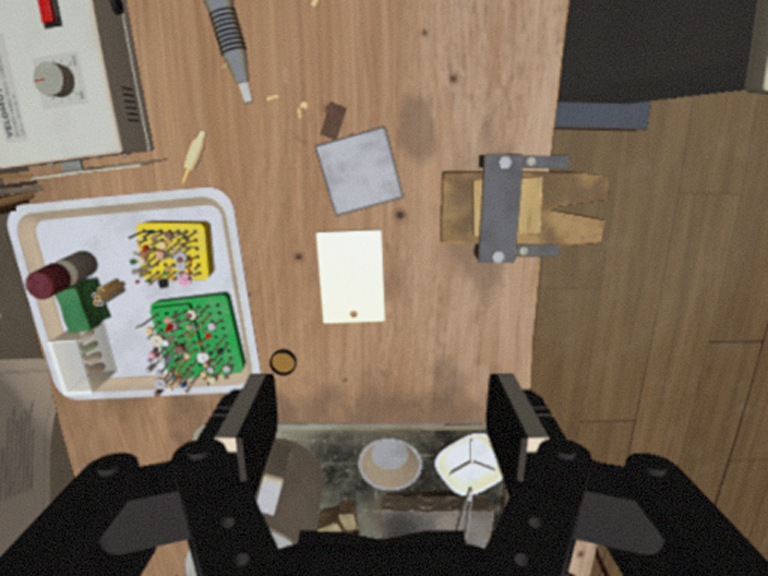

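```bash
cat >> h.py <<'E'
def rect(im,roi,z,f):
    "min-area rectangle (mm, world plane z) of biggest blob where f(hsv) in roi"
    x0,y0,x1,y1=roi; c=im["color"][y0:y1,x0:x1]
    c=cv2.resize(c,None,fx=4,fy=4,interpolation=cv2.INTER_CUBIC)
    m=f(cv2.cvtColor(c,cv2.COLOR_RGB2HSV).astype(int)).astype(np.uint8)
    m=cv2.morphologyEx(m,cv2.MORPH_OPEN,np.ones((7,7),np.uint8))
    k=max(cv2.findContours(m,cv2.RETR_EXTERNAL,cv2.CHAIN_APPROX_NONE)[0],key=cv2.contourArea)
    px=(cv2.convexHull(k).reshape(-1,2)+.5)/4-.5+[x0,y0]
    w=unproj(im,px,z)[:,:2]; r=cv2.minAreaRect(w.astype(np.float32))
    return np.array(r[0]).round(1),np.array(r[1]).round(1),round(r[2],1)
E
python3 - <<'E'
from h import *
a=cam("wrist")
print(rect(a,(200,145,265,222),6,lambda h:(h[...,2]>200)&(h[...,1]<50)))
for th in(35,50): print(rect(a,(200,78,278,150),16,lambda h:(h[...,1]<th)&(h[...,2]>90)))
b=a["color"][115,240],a["color"][100,268]; print(cv2.cvtColor(np.array([b]),cv2.COLOR_RGB2HSV))
E
```

```text
(array([528.1, 338.9]), array([61.2, 90.6]), 2.2)
(array([518.4, 239.3]), array([62.7, 62.9]), 15.5)
(array([518.5, 239.1]), array([63.2, 63.5]), 15.4)
[[[108  13 191]
  [ 14  90 155]]]
```

servo_tool([
  [0.85,-0.024,-0.014,0.05,0,0,-1],
  [0.85,-0.048,-0.0287,0.11,0,0,-2.2],
  [0.85,-0.048,-0.0287,0.17,0,0,-2.2],
  [0.85,-0.048,-0.0287,0.23,0,0,-2.2],
  [0.85,-0.048,-0.0287,0.28,0,0,-2.2],
  [0.85,-0.048,-0.0287,0.296,0,0,-2.2],
  [0.85,-0.048,-0.0287,0.296,0,0,-2.2],
])

```text
clock: 3.32
position: [528.1, 339.4, 5.2]
ee_rot: [0.721, -0.693, 0.0, 0.0]
contact_force: [1.4, 0.6, 0.1]
gripper_width: 72.8
grasp_force: 0.0
```

servo_tool([
  [0.85,0,0,0.002,0,0,0],
  [0.85,0,0,0.004,0,0,0],
])

```text
clock: 3.58
position: [529.2, 339.9, 3.5]
ee_rot: [0.721, -0.693, 0.0, -0.002]
contact_force: [-0.9, 0.3, -0.2]
gripper_width: 72.4
grasp_force: 0.0
```

servo_tool([
  [0.85,0,0,0.002,0,0,0],
  [0.85,0,0,0.002,0,0,0],
])

```text
clock: 3.82
position: [528.3, 338.8, -0.3]
ee_rot: [0.721, -0.693, -0.0, -0.0]
contact_force: [0.1, -1.0, 0.3]
gripper_width: 72.5
grasp_force: 0.0
```

servo_tool([
  [0.85,0,0,0.003,0,0,0],
  [0.85,0,0,0.003,0,0,0],
])

```text
clock: 4.08
position: [528.1, 338.6, -4.0]
ee_rot: [0.721, -0.693, -0.0, 0.0]
contact_force: [0.1, 0.3, -0.4]
gripper_width: 72.7
grasp_force: 0.0
```

servo_tool([
  [0.85,0,0,0.003,0,0,0],
  [0.85,0,0,0.003,0,0,0],
])

```text
clock: 4.32
position: [528.1, 338.6, -7.1]
ee_rot: [0.721, -0.693, -0.0, 0.0]
contact_force: [-0.2, -0.0, 0.3]
gripper_width: 72.6
grasp_force: 0.0
```

servo_tool([
  [0.6,0,0,0,0,0,0],
  [0.6,0,0,0,0,0,0],
  [0.6,0,0,0,0,0,0],
  [0.6,0,0,0,0,0,0],
])

```text
clock: 4.82
position: [529.2, 339.5, -4.3]
ee_rot: [0.721, -0.693, 0.0, -0.001]
contact_force: [-0.8, -1.7, 9.0]
gripper_width: 58.0
grasp_force: 68.7
```

servo_tool([
  [0.6,0,0,-0.03,0,0,0],
  [0.6,0,0,-0.08,0,0,0],
  [0.6,0.04,0,-0.125,0,0,0],
  [0.6,0.09,0.004,-0.16,0,0,0],
  [0.6,0.15,0.006,-0.2,0,0,0],
  [0.6,0.21,0.009,-0.205,0,0,1],
  [0.6,0.27,0.01,-0.205,0,0,2.2],
  [0.6,0.309,0.012,-0.205,0,0,2.2],
  [0.6,0.309,0.012,-0.205,0,0,2.2],
  [0.6,0.309,0.012,-0.205,0,0,2.2],
])

```text
clock: 6.08
position: [528.3, 29.6, 198.3]
ee_rot: [0.707, -0.707, -0.0, -0.0]
contact_force: [0.4, 0.9, -1.3]
gripper_width: 57.9
grasp_force: 64.7
```

Run:
```python
from h import *
s=arm.read_state(); print(s["clock"],s["position"],R.from_quat(s["ee_rot"]).as_matrix().round(3).tolist(),s["gripper_width"],s["grasp_force"])
a=cam("wrist");save(a,"w2.png");np.save("w2.npy",a,allow_pickle=True)
Z=dict(press=0,bed_handle=36,blank=26,screw_head=156)
for t in Z:
    for r in arm.spot_point("wrist",t)[:2]: print(t,np.round(r["centre"],1),round(r["p"],2),unproj(a,r["centre"],Z[t]).round(1))
```

```text
6.075 [528.26484182  29.62305958 198.30869733] [[0.0, -1.0, 0.0], [-1.0, -0.0, 0.0], [-0.0, -0.0, -1.0]] 57.93282596380244 64.74894046783447
press [254.8  35.7] 0.72 [[ 527.3 -103.     0. ]]
blank [259.5  96.6] 0.84 [[522.9 -45.1  26. ]]
```

View pics/w2.png

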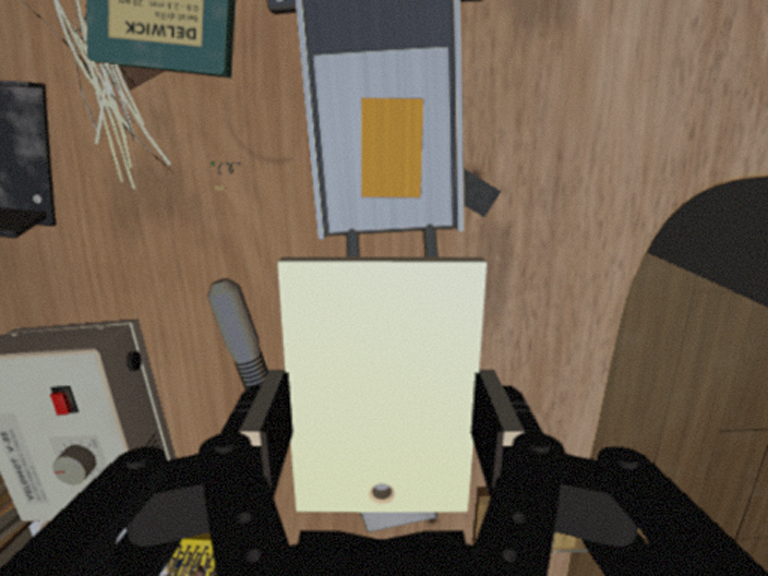

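Run:
```python
from h import *
a=np.load("w2.npy",allow_pickle=True).item()
print("blank",rect(a,(230,55,295,142),34,lambda h:(h[...,1]>120)&(h[...,0]<30)&(h[...,2]>90)))
print("bed",rect(a,(195,26,312,160),26,lambda h:(h[...,1]<50)&(h[...,2]>120)))
# sheet edges: corners by hand region, mask includes light greenish-white
for z in(206,209,212): print("sheet",z,rect(a,(180,168,330,350),z,lambda h:(h[...,2]>205)&(h[...,1]<60)))
```

```text
blank (array([521.9, -43.2]), array([58.4, 36.7]), 89.4)
bed (array([525.4, -46.2]), array([ 82.1, 109.5]), 3.3)
sheet 206 (array([528. ,  30.6]), array([90.2, 60.2]), 90.0)
sheet 209 (array([528. ,  28.8]), array([88.2, 58.8]), 90.0)
sheet 212 (array([528.,  27.]), array([86.2, 57.5]), 90.0)
```

Run:
```python
from h import *
b=cam("top"); b["color"]=cv2.resize(cv2.imread("pics/t0.png"),(512,384),interpolation=cv2.INTER_AREA)[:,:,::-1].copy()
print("blank",rect(b,(255,195,282,220),34,lambda h:(h[...,1]>130)&(h[...,0]<30)&(h[...,2]>130)))
print("sheet",rect(b,(124,186,165,218),6,lambda h:(h[...,2]>200)&(h[...,1]<60)))
print("block",rect(b,(160,188,192,222),16,lambda h:(h[...,1]<50)&(h[...,2]>90)))
u=lambda x,y,z:unproj(b,[[x/1.5,y/1.5]],z)[0].round(1)
print("bridge ends",u(461,271,116),u(461,340,116),"handle",u(367,310,36),"bed corners",u(374,290,26),u(374,332,26),"knob",u(466,303,168))
a=np.load("w2.npy",allow_pickle=True).item(); w=lambda x,y,z:unproj(a,[[x/1.5,y/1.5]],z)[0].round(1)
print("foot/bed corners wrist",w(322,236,26),w(461,229,26), "far end plate", w(315,54,26),w(447,47,26),"ledge L",w(303,0,29),w(320,215,29),"R",w(458,0,29),w(461,215,29))
```

```text
blank (array([524.7, -45.2]), array([27.9, 50.3]), 0.6)
sheet (array([530.4, 338. ]), array([65. , 94.4]), 2.5)
block (array([521.1, 236.7]), array([67.1, 68.2]), 15.3)
bridge ends [ 599.5 -156.   116. ] [ 468.9 -158.   116. ] handle [522.2  21.7  36. ] bed corners [564.1   8.7  26. ] [477.9   6.   26. ] knob [ 536.3 -157.3  168. ]
foot/bed corners wrist [567.6  13.5  26. ] [474.8   8.7  26. ] far end plate [568.1 -98.8  26. ] [ 488.2 -102.7   26. ] ledge L [ 573.8 -128.2   29. ] [568.   -1.1  29. ] R [ 482.9 -128.2   29. ] [475.8  -1.1  29. ]
```

servo_tool([
  [0.6,0.04,0.003,0.01,0,0,0.3],
  [0.6,0.0735,0.006,0.04,0,0,0.6],
  [0.6,0.0735,0.006,0.08,0,0,0.6],
  [0.6,0.0735,0.006,0.12,0,0,0.6],
  [0.6,0.0735,0.006,0.15,0,0,0.6],
  [0.6,0.0735,0.006,0.16,0,0,0.6],
  [0.6,0.0735,0.006,0.16,0,0,0.6],
])

```text
clock: 7.25
position: [522.6, -43.7, 38.3]
ee_rot: [-0.704, 0.71, 0.0, -0.0]
contact_force: [0.2, 0.7, -0.3]
gripper_width: 57.9
grasp_force: 64.7
```

servo_tool([
  [0.6,0,0,0.002,0,0,0],
  [0.6,0,0,0.004,0,0,0],
  [0.6,0,0,0.004,0,0,0],
])

```text
clock: 7.62
position: [522.6, -43.9, 34.8]
ee_rot: [-0.704, 0.711, -0.0, 0.0]
contact_force: [0.1, -0.3, -0.3]
gripper_width: 58.0
grasp_force: 64.7
```

servo_tool([
  [0.6,0,0,0.002,0,0,0],
  [0.6,0,0,0.002,0,0,0],
  [0.6,0,0,0.002,0,0,0],
])

```text
clock: 8.0
position: [522.3, -44.0, 32.3]
ee_rot: [-0.704, 0.711, 0.0, -0.0]
contact_force: [0.1, 0.4, -0.3]
gripper_width: 57.7
grasp_force: 64.7
```

servo_tool([
  [0.6,0,0,0.002,0,0,0],
  [0.6,0,0,0.002,0,0,0],
])

```text
clock: 8.25
position: [522.2, -44.0, 30.1]
ee_rot: [-0.704, 0.711, 0.0, -0.0]
contact_force: [0.7, -0.2, -0.0]
gripper_width: 57.5
grasp_force: 64.7
```

servo_tool([
  [0.6,0,0,0.0015,0,0,0],
  [0.6,0,0,0.0015,0,0,0],
])

```text
clock: 8.5
position: [522.4, -43.9, 29.6]
ee_rot: [-0.704, 0.71, -0.0, 0.0]
contact_force: [-2.0, 0.5, 4.9]
gripper_width: 58.0
grasp_force: 65.3
```

servo_tool([
  [0.9,0,0,0,0,0,0],
  [0.9,0,0,0,0,0,0],
  [0.9,0,0,0,0,0,0],
  [0.9,0,0,-0.03,0,0,0],
  [0.9,0,0,-0.08,0,0,0],
  [0.9,-0.03,0,-0.13,0,0,0],
  [0.9,-0.075,0,-0.17,0,0,0],
  [0.9,-0.085,0,-0.17,0,0,0],
  [0.9,-0.085,0,-0.17,0,0,0],
])

```text
clock: 9.62
position: [522.4, 41.4, 198.0]
ee_rot: [-0.704, 0.71, 0.001, -0.001]
contact_force: [-0.1, -1.1, -0.2]
gripper_width: 76.8
grasp_force: 0.0
```

Run:
```python
from h import *
s=arm.read_state(); print(s["clock"],s["position"],s["gripper_width"],s["contact_force"])
a=cam("wrist");save(a,"w3.png")
print(rect(a,(200,40,320,170),40,lambda h:(h[...,2]>215)&(h[...,1]<45)))
```

```text
9.625 [522.44192637  41.43863174 198.01657972] 76.83997898898095 [-0.06842164 -1.05834772 -0.20527364]
(array([522. , -40.4]), array([82.6, 60. ]), 89.4)
```

View pics/w3.png

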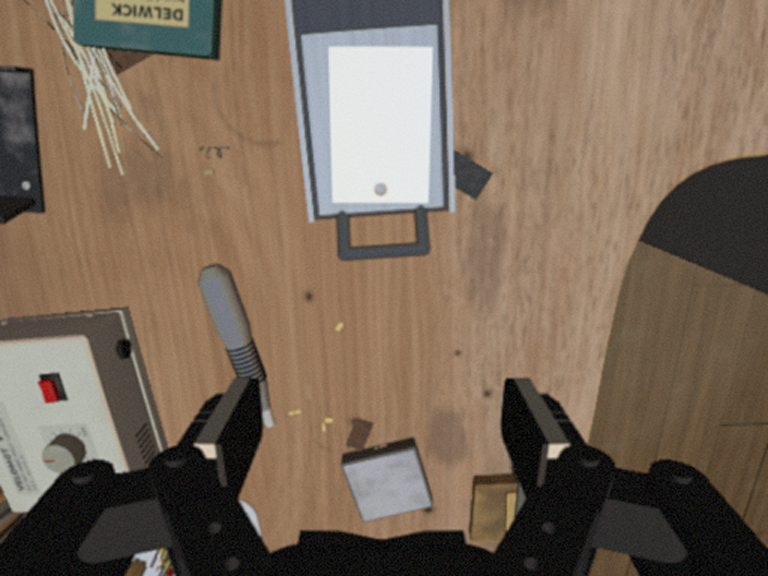

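servo_tool([
  [0.97,-0.06,0.002,0,0,0,-5],
  [0.97,-0.12,0.004,0.01,0,0,-10],
  [0.97,-0.175,0.006,0.035,0,0,-16],
  [0.97,-0.1978,0.0061,0.085,0,0,-16],
  [0.97,-0.1978,0.0061,0.14,0,0,-16],
  [0.97,-0.1978,0.0061,0.185,0,0,-16],
  [0.97,-0.1978,0.0061,0.201,0,0,-16],
  [0.97,-0.1978,0.0061,0.201,0,0,-16],
])

```text
clock: 10.68
position: [518.8, 237.7, -3.4]
ee_rot: [0.795, -0.606, -0.0, 0.002]
contact_force: [0.4, -0.5, 0.4]
gripper_width: 82.7
grasp_force: 0.0
```

servo_tool([
  [0.7,0,0,0,0,0,0],
  [0.7,0,0,0,0,0,0],
  [0.7,0,0,0,0,0,0],
  [0.7,0,0,0,0,0,0],
])

```text
clock: 11.18
position: [520.0, 239.4, 0.0]
ee_rot: [0.796, -0.606, 0.001, -0.001]
contact_force: [-0.6, -0.7, 6.2]
gripper_width: 62.4
grasp_force: 68.5
```

servo_tool([
  [0.7,0,0,-0.03,0,0,0],
  [0.7,0,0,-0.08,0,0,0],
  [0.7,0.03,0.008,-0.13,0,0,4],
  [0.7,0.08,0.021,-0.17,0,0,8],
  [0.7,0.135,0.035,-0.2,0,0,12],
  [0.7,0.173,0.045,-0.2,0,0,16],
  [0.7,0.173,0.045,-0.2,0,0,16],
  [0.7,0.173,0.045,-0.2,0,0,16],
])

```text
clock: 12.18
position: [521.1, 60.1, 197.4]
ee_rot: [-0.703, 0.711, 0.0, -0.0]
contact_force: [-0.3, -0.2, -5.6]
gripper_width: 61.9
grasp_force: 68.6
```

Run:
```python
from h import *
s=arm.read_state(); print(s["clock"],s["position"],s["gripper_width"],s["contact_force"],s["joints"][5])
a=cam("wrist");save(a,"w4.png");np.save("w4.npy",a,allow_pickle=True)
print("sheet",rect(a,(190,0,320,170),40,lambda h:(h[...,2]>215)&(h[...,1]<45)))
for z in(212,216,220):print("block",z,rect(a,(180,190,330,345),z,lambda h:(h[...,2]>110)&(h[...,1]<40)))
```

```text
12.175 [521.07935185  60.05351764 197.39313848] 61.94927453104098 [-0.34102438 -0.24031836 -5.63654709] -0.43389104426146496
sheet (array([522.2, -43.6]), array([89.5, 59.9]), 89.4)
block 212 (array([520.8,  61.1]), array([61.4, 61.1]), 89.2)
block 216 (array([520.7,  58.6]), array([59.5, 59.2]), 89.2)
block 220 (array([520.7,  56.1]), array([57.5, 57.2]), 89.2)
```

View pics/w4.png

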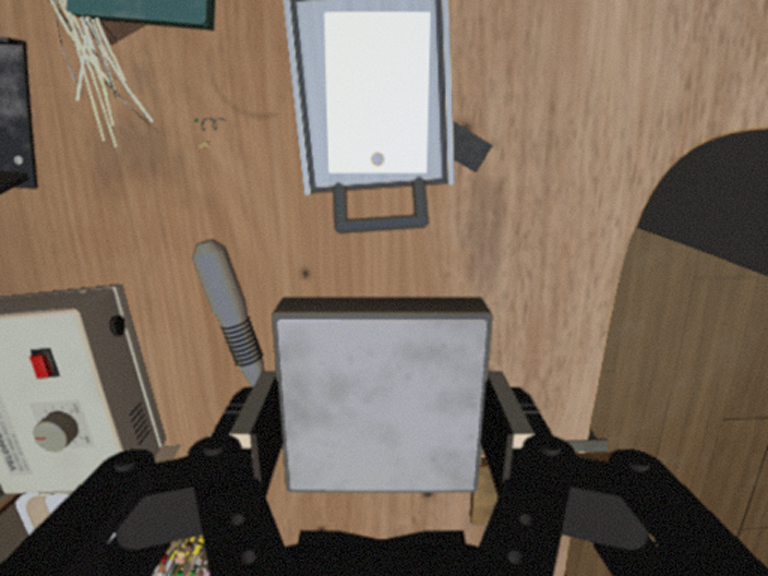

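servo_tool([
  [0.7,0.05,-0.001,0,0,0,0],
  [0.7,0.0985,-0.0023,0.015,0,0,0],
  [0.7,0.1036,-0.0023,0.06,0,0,0],
  [0.7,0.1036,-0.0023,0.105,0,0,0],
  [0.7,0.1036,-0.0023,0.14,0,0,0],
  [0.7,0.1036,-0.0023,0.151,0,0,0],
  [0.7,0.1036,-0.0023,0.151,0,0,0],
])

```text
clock: 13.1
position: [523.4, -42.8, 46.6]
ee_rot: [-0.704, 0.71, 0.0, -0.0]
contact_force: [0.2, 0.2, -3.3]
gripper_width: 61.9
grasp_force: 68.5
```

servo_tool([
  [0.7,0,0,0.002,0,0,0],
  [0.7,0,0,0.004,0,0,0],
  [0.7,0,0,0.004,0,0,0],
])

```text
clock: 13.48
position: [523.2, -43.4, 43.4]
ee_rot: [-0.704, 0.711, -0.0, 0.001]
contact_force: [0.1, 0.0, -4.8]
gripper_width: 62.4
grasp_force: 68.5
```

servo_tool([
  [0.7,0,0,0.0015,0,0,0],
  [0.7,0,0,0.0015,0,0,0],
])

```text
clock: 13.72
position: [522.9, -43.5, 41.3]
ee_rot: [-0.704, 0.711, 0.0, -0.0]
contact_force: [-0.5, -0.3, -5.4]
gripper_width: 62.1
grasp_force: 68.5
```

servo_tool([
  [0.7,0,0,0.0015,0,0,0],
  [0.7,0,0,0.0015,0,0,0],
])

```text
clock: 13.98
position: [523.2, -43.5, 40.1]
ee_rot: [-0.704, 0.711, -0.0, 0.0]
contact_force: [-0.9, 0.5, -2.0]
gripper_width: 62.3
grasp_force: 68.8
```

servo_tool([
  [0.7,0,0,0.001,0,0,0],
  [0.7,0,0,0.001,0,0,0],
])

```text
clock: 14.22
position: [523.2, -43.5, 40.0]
ee_rot: [-0.704, 0.71, -0.0, 0.0]
contact_force: [-3.3, 0.3, 5.5]
gripper_width: 62.0
grasp_force: 69.7
```

servo_tool([
  [0.7,0,0,0.001,0,0,0],
  [0.7,0,0,0.001,0,0,0],
])

```text
clock: 14.48
position: [523.2, -43.5, 40.0]
ee_rot: [-0.704, 0.71, -0.0, 0.0]
contact_force: [-6.2, 1.6, 11.3]
gripper_width: 62.0
grasp_force: 70.5
```

servo_tool([
  [0.7,0,0,-0.0015,0,0,0],
  [0.95,0,0,-0.0015,0,0,0],
  [0.95,0,0,-0.0015,0,0,0],
  [0.95,0,0,-0.0015,0,0,0],
  [0.95,0,0,-0.03,0,0,0],
  [0.95,0,0,-0.08,0,0,0],
  [0.95,-0.045,0,-0.12,0,0,0],
  [0.5,-0.1,0,-0.15,0,0,0],
  [0.2,-0.12,0,-0.16,0,0,0],
  [0.1,-0.12,0,-0.16,0,0,0],
  [0,-0.12,0,-0.16,0,0,0],
])

```text
clock: 15.85
position: [523.3, 75.6, 196.4]
ee_rot: [-0.703, 0.711, 0.001, -0.001]
contact_force: [0.6, -0.7, 0.2]
gripper_width: 7.9
grasp_force: 0.0
```

Run:
```python
from h import *
s=arm.read_state(); print(s["clock"],s["position"],s["gripper_width"],s["contact_force"])
a=cam("wrist");save(a,"w5.png");np.save("w5.npy",a,allow_pickle=True)
print("sheet",rect(a,(190,0,320,170),40,lambda h:(h[...,2]>215)&(h[...,1]<45)))
for r in arm.spot_point("wrist","bed_handle"): print(r, unproj(a,r["centre"],36))
for r in arm.spot_point("wrist","bench_block"): print(r, unproj(a,r["centre"],40))
```

```text
15.85 [523.31368396  75.63183946 196.44903624] 7.89287534628207 [ 0.64106857 -0.67798018  0.23101086]
sheet (array([522.6,  -4.5]), array([12.2, 61. ]), 89.4)
{'centre': [256.9, 130.1], 'p': 0.58} [[519.45890243  31.00129082  36.        ]]
{'centre': [251.2, 41.8], 'p': 0.79} [[523.78457384 -45.60199797  40.        ]]
```

View pics/w5.png

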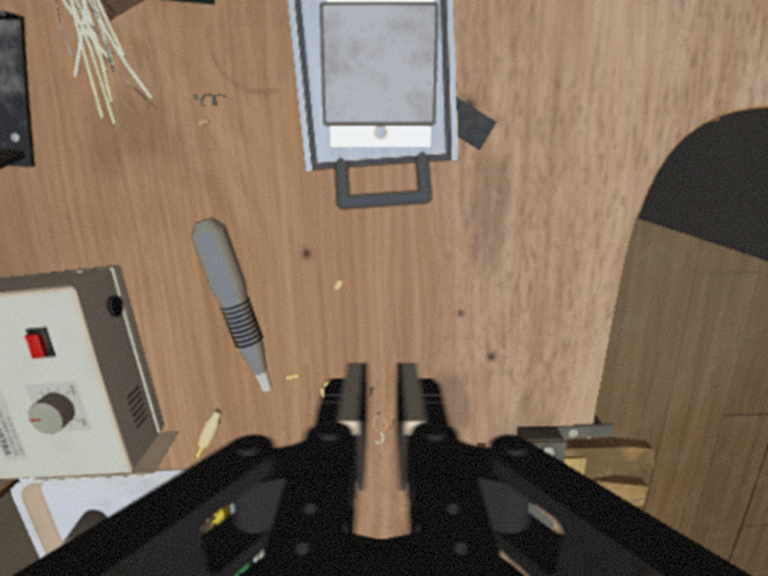

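Run:
```python
from h import *
a=np.load("w5.npy",allow_pickle=True).item(); w=lambda x,y,z:unproj(a,[[(x+.5)/1.5-.5,(y+.5)/1.5-.5]],z)[0].round(1)
c=[w(*p,56) for p in((321,3),(437,3),(434,122),(323,122))];print("block",c,np.mean(c,0))
print("handle",w(337,202,38),w(431,197,38),w(384,200,40)); print("bed end corners",w(312,168,26),w(455,159,26))
for z in (29,): print("ledgeL",w(291,0,z),w(309,165,z),"R",w(453,0,z),w(457,158,z))
```

```text
block [array([553.2, -73.9,  56. ]), array([491.4, -73.2,  56. ]), array([492.1, -12. ,  56. ]), array([554.5, -12.7,  56. ])] [522.8  -42.95  56.  ]
handle [549.9  34.5  38. ] [491.2  32.   38. ] [520.5  33.4  40. ]
bed end corners [566.2  14.1  26. ] [475.    9.5  26. ]
ledgeL [573.6 -82.7  29. ] [567.6  12.1  29. ] R [479.1 -81.6  29. ] [474.2   8.8  29. ]
```

servo_tool([
  [0,0,0.002,0.01,0,0,-10.5],
  [0,0,0.0049,0.03,0,0,-21],
  [0,0,0.0049,0.05,0,0,-31.5],
  [0,0,0.0049,0.08,0,0,-42],
  [0,0,0.0049,0.11,0,0,-52.5],
  [0,0,0.0049,0.135,0,0,-63],
  [0,0,0.0049,0.15,0,0,-73.5],
  [0,0,0.0049,0.16,0,0,-84],
  [0,0,0.0049,0.166,0,0,-93.5],
  [0,0,0.0049,0.166,0,0,-93.5],
  [0,0,0.0049,0.166,0,0,-93.5],
])

```text
clock: 17.38
position: [519.4, 76.2, 31.8]
ee_rot: [1.0, 0.024, -0.0, 0.0]
contact_force: [0.4, 0.4, -0.0]
gripper_width: -0.2
grasp_force: 0.0
```

servo_tool([
  [0,0,0.01,0.0015,0,0,0],
  [0,0,0.015,0.0015,0,0,0],
  [0,0,0.019,0.0015,0,0,0],
  [0,0,0.022,0.0015,0,0,0],
  [0,0,0.025,0.0015,0,0,0],
  [0,0,0.028,0.0015,0,0,0],
  [0,0,0.032,0.0015,0,0,0],
  [0,0,0.037,0.0015,0,0,0],
])

```text
clock: 18.38
position: [521.2, 39.8, 30.3]
ee_rot: [1.0, 0.026, 0.0, -0.0]
contact_force: [-0.6, 3.1, 0.2]
gripper_width: 0.2
grasp_force: 1.1
```

servo_tool([
  [0,0,0.006,0,0,0,0],
  [0,0,0.013,0,0,0,0],
  [0,0,0.021,0,0,0,0],
  [0,0,0.029,0,0,0,0],
  [0,0,0.037,0,0,0,0],
  [0,0,0.045,0,0,0,0],
  [0,0,0.053,0,0,0,0],
  [0,0,0.061,0,0,0,0],
  [0,0,0.069,0,0,0,0],
  [0,0,0.076,0,0,0,0],
  [0,0,0.081,0,0,0,0],
  [0,0,0.085,0,0,0,0],
])

```text
clock: 19.88
position: [525.6, -45.6, 30.4]
ee_rot: [1.0, 0.026, 0.0, 0.0]
contact_force: [0.4, 2.4, 1.2]
gripper_width: 0.0
grasp_force: 1.3
```

servo_tool([
  [0,0,0.002,0,0,0,0],
  [0,0,0.004,0,0,0,0],
  [0,0,0.006,0,0,0,0],
])

```text
clock: 20.25
position: [525.7, -51.3, 30.4]
ee_rot: [1.0, 0.026, -0.0, 0.0]
contact_force: [1.4, 2.3, 1.4]
gripper_width: 0.2
grasp_force: 1.3
```

servo_tool([
  [0,0,0.0015,0,0,0,0],
  [0,0,0.003,0,0,0,0],
])

```text
clock: 20.5
position: [525.9, -54.3, 30.4]
ee_rot: [1.0, 0.026, -0.0, 0.0]
contact_force: [0.7, 1.2, 0.9]
gripper_width: -0.2
grasp_force: 1.3
```

servo_tool([
  [0,0,0.0015,0,0,0,0],
  [0,0,0.003,0,0,0,0],
])

```text
clock: 20.75
position: [526.1, -57.3, 30.3]
ee_rot: [1.0, 0.026, -0.0, 0.0]
contact_force: [1.1, 1.8, 2.3]
gripper_width: 0.3
grasp_force: 1.4
```

servo_tool([
  [0,0,0.0015,0,0,0,0],
  [0,0,0.003,0,0,0,0],
])

```text
clock: 21.0
position: [526.3, -60.3, 30.3]
ee_rot: [1.0, 0.026, 0.0, -0.0]
contact_force: [1.5, 1.9, 1.0]
gripper_width: -0.3
grasp_force: 1.4
```

servo_tool([
  [0,0,0.0015,0,0,0,0],
  [0,0,0.003,0,0,0,0],
])

```text
clock: 21.25
position: [526.5, -62.2, 30.3]
ee_rot: [1.0, 0.025, 0.0, -0.001]
contact_force: [-1.5, 11.4, 3.8]
gripper_width: -0.1
grasp_force: 6.6
```

servo_tool([
  [0,0,0.0015,0,0,0,0],
  [0,0,0.003,0,0,0,0],
])

```text
clock: 21.5
position: [526.6, -62.8, 30.4]
ee_rot: [1.0, 0.025, 0.001, -0.002]
contact_force: [-2.9, 25.5, 6.8]
gripper_width: 0.0
grasp_force: 13.0
```

servo_tool([
  [0,0,-0.01,0,0,0,0],
  [0,0,-0.025,-0.02,0,0,0],
  [0.3,-0.005,-0.03,-0.08,0,0,0],
  [0.6,-0.01,-0.03,-0.14,0,0,0],
  [0.8,-0.02,-0.02,-0.2,0,0,0],
  [0.8,-0.03,0.02,-0.245,0,0,0],
  [0.8,-0.03,0.065,-0.26,0,0,0],
  [0.8,-0.03,0.093,-0.26,0,0,0],
  [0.8,-0.03,0.093,-0.26,0,0,0],
  [0.8,-0.03,0.093,-0.26,0,0,0],
])

```text
clock: 22.75
position: [500.6, -160.5, 289.4]
ee_rot: [1.0, 0.025, -0.001, -0.0]
contact_force: [-0.1, -0.3, 0.2]
gripper_width: 68.4
grasp_force: 0.0
```

Run:
```python
from h import *
s=arm.read_state(); print(s["clock"],s["position"],s["gripper_width"],s["joints"].round(2),R.from_quat(s["ee_rot"]).as_matrix().round(3).tolist())
a=cam("wrist");save(a,"w6.png");np.save("w6.npy",a,allow_pickle=True)
for z,t in((156,"screw_head"),(40,"bench_block"),(36,"bed_handle")):
  for r in arm.spot_point("wrist",t): print(t,r, unproj(a,r["centre"],z))
```

```text
22.75 [ 500.58003295 -160.52399163  289.43173695] 68.4406281320318 [-0.    0.18 -0.13 -0.   -1.26  1.62] [[0.999, 0.051, -0.002], [0.051, -0.999, 0.0], [-0.002, -0.0, -1.0]]
screw_head {'centre': [251.3, 149.2], 'p': 0.84} [[ 532.28134524 -155.01903033  156.        ]]
bed_handle {'centre': [186.1, 134.1], 'p': 0.74} [[526.14891484 -73.44626733  36.        ]]
```

View pics/w6.png

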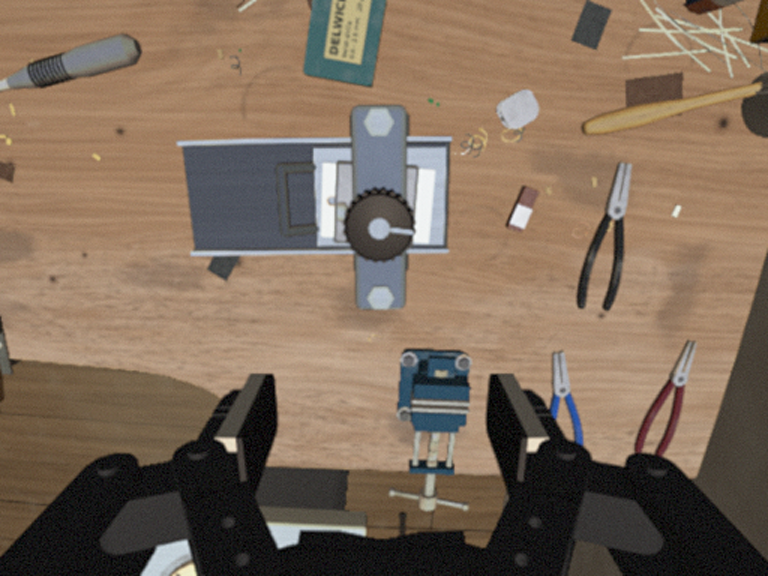

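Run:
```python
from h import *
a=np.load("w6.npy",allow_pickle=True).item()
x0,y0,x1,y1=220,115,285,182
c=cv2.resize(a["color"][y0:y1,x0:x1],None,fx=4,fy=4,interpolation=cv2.INTER_CUBIC)
g=cv2.cvtColor(c,cv2.COLOR_RGB2GRAY); 
for th in(60,80):
    m=cv2.morphologyEx((g<th).astype(np.uint8),cv2.MORPH_OPEN,np.ones((9,9)))
    k=max(cv2.findContours(m,cv2.RETR_EXTERNAL,cv2.CHAIN_APPROX_NONE)[0],key=cv2.contourArea)
    h=(cv2.convexHull(k).reshape(-1,2)+.5)/4-.5+[x0,y0]
    for z in (156,167): print(th,z,cv2.minEnclosingCircle(unproj(a,h,z)[:,:2].astype(np.float32)))
w=lambda x,y,z:unproj(a,[[(x+.5)/1.5-.5,(y+.5)/1.5-.5]],z)[0].round(1)
print("line",w(379,229,168),w(413,231,168),"bolts",w(379,121,119),w(381,297,119))
print("block edges",w(337,200,56),w(416,200,56),"sheet",w(320,200,40),w(436,200,40),"bed",w(313,150,26),w(448,150,26))
```

```text
60 156 ((520.677734375, -148.03240966796875), 14.802850723266602)
60 167 ((523.073486328125, -148.3152618408203), 14.21025276184082)
80 156 ((531.856689453125, -156.05502319335938), 21.784263610839844)
80 167 ((533.8050537109375, -156.0166778564453), 20.912208557128906)
line [ 531.7 -156.2  168. ] [ 531.5 -175.2  168. ] bolts [ 590.4 -153.   119. ] [ 475.2 -160.1  119. ]
block edges [ 532.1 -122.7   56. ] [ 535.2 -184.3   56. ] sheet [ 529.4 -107.5   40. ] [ 534.1 -201.9   40. ] bed [568.1 -99.4  26. ] [ 573.7 -210.    26. ]
```

servo_tool([
  [0.8,0.0324,-0.0026,0.03,0,0,0],
  [0.8,0.0324,-0.0026,0.08,0,0,0],
  [0.8,0.0324,-0.0026,0.12,0,0,0],
  [0.8,0.0324,-0.0026,0.145,0,0,0],
  [0.8,0.0324,-0.0026,0.152,0,0,0],
  [0.8,0.0324,-0.0026,0.152,0,0,0],
])

```text
clock: 23.7
position: [534.0, -156.1, 138.7]
ee_rot: [1.0, 0.026, 0.0, 0.0]
contact_force: [0.1, 0.2, -0.1]
gripper_width: 68.2
grasp_force: 0.0
```

servo_tool([
  [0.6,0,0,0,0,0,0],
  [0.5,0,0,0,0,0,0],
  [0.4,0,0,0,0,0,0],
  [0.4,0,0,0,0,0,0],
  [0.4,0,0,0,0,0,0],
  [0.4,0,0,0,0,0,0],
])

```text
clock: 24.45
position: [534.5, -157.4, 140.2]
ee_rot: [1.0, 0.026, 0.001, 0.001]
contact_force: [-0.3, -4.3, 5.4]
gripper_width: 39.2
grasp_force: 60.1
```

```bash
cat > st.py <<'E'
from h import *
s=arm.read_state(); e=R.from_quat(s["ee_rot"]).as_matrix()
print(s["clock"],s["position"].round(1) if hasattr(s["position"],"round") else s["position"],"F",np.round(s["contact_force"],1),"M",np.round(s["wrist_torque"],2),"yaw",round(float(np.degrees(np.arctan2(e[1,0],e[0,0]))),2),"w",round(s["gripper_width"],1),"g",round(s["grasp_force"],1),"j6",round(s["joints"][5],3),"eff6",round(s["joint_efforts"][5],2))
E
python3 st.py
```

```text
24.45 [ 534.5 -157.4  140.2] F [-0.3 -4.3  5.4] M [-1.    0.28  0.02] yaw 2.97 w 39.2 g 60.1 j6 1.616 eff6 -0.01
```

servo_tool([
  [0.4,0,0.001,0,0,0,0],
  [0.4,0,0.001,0,0,0,4],
  [0.4,0,0.001,0,0,0,10],
  [0.4,0,0.001,0.0003,0,0,16],
  [0.4,0,0.001,0.0006,0,0,22],
  [0.4,0,0.001,0.0009,0,0,28],
  [0.4,0,0.001,0.0012,0,0,34],
  [0.4,0,0.001,0.0015,0,0,40],
  [0.4,0,0.001,0.0015,0,0,40],
])

```text
clock: 25.58
position: [534.0, -158.7, 138.4]
ee_rot: [0.948, -0.318, 0.001, 0.001]
contact_force: [-0.5, -4.3, 4.7]
gripper_width: 39.4
grasp_force: 60.1
```

```bash
python3 st.py
```

```text
25.575 [ 534.  -158.7  138.4] F [-0.5 -4.3  4.7] M [-1.54  0.42 -0.07] yaw -37.1 w 39.4 g 60.1 j6 0.918 eff6 -0.02
```

servo_tool([
  [0.4,0.0009,0.0012,0,0,0,6],
  [0.4,0.0009,0.0012,0,0,0,12],
  [0.4,0.0009,0.0012,0.0003,0,0,18],
  [0.4,0.0009,0.0012,0.0005,0,0,24],
  [0.4,0.0009,0.0012,0.0008,0,0,30],
  [0.4,0.0009,0.0012,0.0011,0,0,36],
  [0.4,0.0009,0.0012,0.0014,0,0,42],
  [0.4,0.0009,0.0012,0.0017,0,0,48],
  [0.4,0.0009,0.0012,0.002,0,0,54],
  [0.4,0.0009,0.0012,0.0022,0,0,60],
  [0.4,0.0009,0.0012,0.0022,0,0,60],
])

```text
clock: 26.95
position: [532.2, -159.6, 135.7]
ee_rot: [-0.662, 0.75, 0.001, -0.001]
contact_force: [-4.8, -1.3, 5.8]
gripper_width: 39.5
grasp_force: 60.3
```

```bash
python3 st.py
```

```text
26.95 [ 532.2 -159.6  135.7] F [-4.8 -1.3  5.8] M [-0.7   1.35 -0.1 ] yaw -97.13 w 39.5 g 60.3 j6 -0.126 eff6 -0.04
```

servo_tool([
  [0.4,0,0,0.0002,0,0,6],
  [0.4,0,0,0.0004,0,0,12],
  [0.4,0,0,0.0007,0,0,18],
  [0.4,0,0,0.001,0,0,24],
  [0.4,0,0,0.0012,0,0,30],
  [0.4,0,0,0.0015,0,0,36],
  [0.4,0,0,0.0018,0,0,42],
  [0.4,0,0,0.002,0,0,48],
  [0.4,0,0,0.0022,0,0,53],
  [0.4,0,0,0.0022,0,0,53],
])

```text
clock: 28.2
position: [530.6, -158.7, 133.4]
ee_rot: [-0.258, 0.966, 0.001, -0.003]
contact_force: [-8.8, 1.3, 9.9]
gripper_width: 39.3
grasp_force: 60.5
```

```bash
python3 st.py
```

```text
28.2 [ 530.6 -158.7  133.4] F [-8.8  1.3  9.9] M [ 0.35  2.23 -0.11] yaw -150.13 w 39.3 g 60.5 j6 -1.051 eff6 -0.02
```

servo_tool([
  [0.4,0.0015,0.0009,-0.001,0,0,1],
  [0.4,0.0015,0.0009,-0.0009,0,0,3],
  [0.4,0.0015,0.0009,-0.0008,0,0,6],
  [0.4,0.0015,0.0009,-0.0007,0,0,9],
  [0.4,0.0015,0.0009,-0.0007,0,0,9],
])

```text
clock: 28.82
position: [530.4, -158.4, 133.0]
ee_rot: [-0.181, 0.984, 0.001, -0.002]
contact_force: [-5.4, 2.7, 5.4]
gripper_width: 39.1
grasp_force: 61.2
```

```bash
python3 st.py
```

```text
28.825 [ 530.4 -158.4  133. ] F [-5.4  2.7  5.4] M [ 0.59  1.55 -0.08] yaw -159.18 w 39.1 g 61.2 j6 -1.209 eff6 0.01
```

servo_tool([
  [0.4,0,0,0,0,0,2],
  [0.4,0,0,0.0001,0,0,4],
  [0.4,0,0,0.0002,0,0,4],
])

```text
clock: 29.2
position: [531.1, -158.0, 132.9]
ee_rot: [-0.146, 0.989, 0.001, -0.001]
contact_force: [-4.9, 4.3, 6.0]
gripper_width: 39.5
grasp_force: 61.3
```

```bash
python3 st.py
```

```text
29.2 [ 531.1 -158.   132.9] F [-4.9  4.3  6. ] M [ 1.    1.24 -0.07] yaw -163.16 w 39.5 g 61.3 j6 -1.279 eff6 0.06
```

servo_tool([
  [0.4,0,0,0,0,0,1.5],
  [0.4,0,0,0.0001,0,0,3],
  [0.4,0,0,0.0001,0,0,3],
])

```text
clock: 29.58
position: [531.8, -157.8, 132.9]
ee_rot: [-0.121, 0.993, 0.001, -0.0]
contact_force: [-4.0, 3.5, 3.8]
gripper_width: 39.7
grasp_force: 61.2
```

```bash
python3 st.py
```

```text
29.575 [ 531.8 -157.8  132.9] F [-4.   3.5  3.8] M [1.16 0.83 0.12] yaw -166.1 w 39.7 g 61.2 j6 -1.33 eff6 -0.15
```

servo_tool([
  [0.4,0,0,0,0,0,1.5],
  [0.4,0,0,0,0,0,3],
  [0.4,0,0,0,0,0,3],
])

```text
clock: 29.95
position: [532.5, -157.7, 132.9]
ee_rot: [-0.098, 0.995, 0.0, 0.0]
contact_force: [-3.0, 4.5, 1.9]
gripper_width: 39.5
grasp_force: 61.1
```

```bash
python3 st.py
```

```text
29.95 [ 532.5 -157.7  132.9] F [-3.   4.5  1.9] M [1.39 0.51 1.32] yaw -168.8 w 39.5 g 61.1 j6 -1.379 eff6 -1.31
```

servo_tool([
  [0.4,0,0,0,0,0,1.5],
  [0.4,0,0,0,0,0,3],
  [0.4,0,0,0,0,0,3],
])

```text
clock: 30.32
position: [533.8, -157.5, 132.9]
ee_rot: [-0.069, 0.998, 0.001, 0.002]
contact_force: [0.3, 5.9, 0.3]
gripper_width: 39.8
grasp_force: 61.0
```

```bash
python3 st.py
```

```text
30.325 [ 533.8 -157.5  132.9] F [0.3 5.9 0.3] M [ 1.62 -0.38  0.53] yaw -172.04 w 39.8 g 61.0 j6 -1.434 eff6 -0.53
```

servo_tool([
  [0.4,0,0,0,0,0,-4],
  [0.4,0,0,-0.0004,0,0,-12],
  [0.4,0,0,-0.0008,0,0,-20],
  [0.4,0,0,-0.0012,0,0,-28],
  [0.4,0,0,-0.0016,0,0,-36],
  [0.4,0,0,-0.002,0,0,-44],
  [0.4,0,0,-0.0024,0,0,-52],
  [0.4,0,0,-0.0028,0,0,-60],
  [0.4,0,0,-0.0032,0,0,-68],
  [0.4,0,0,-0.0036,0,0,-76],
  [0.4,0,0,-0.0038,0,0,-84],
  [0.4,0,0,-0.004,0,0,-90],
])

```text
clock: 31.82
position: [532.1, -156.4, 136.9]
ee_rot: [0.755, -0.656, -0.001, -0.002]
contact_force: [-3.0, 10.9, 5.5]
gripper_width: 39.3
grasp_force: 61.4
```

servo_tool([
  [0.4,0,0,0,0,0,-1.3],
  [0.4,0,0,0,0,0,-1.3],
])

```text
clock: 32.08
position: [532.1, -156.4, 136.9]
ee_rot: [0.761, -0.649, -0.001, -0.001]
contact_force: [-2.4, 11.1, 5.2]
gripper_width: 39.3
grasp_force: 61.4
```

```bash
python3 st.py
python3 - <<'E'
from h import *
a=cam("wrist");b=cam("scene")
cv2.imwrite("pics/w7.png",np.hstack([cv2.resize(a["color"][100:384,120:392],(500,522)),cv2.resize(b["color"][150:300,200:340],(290,311))[:311].repeat(1,0) if 0 else cv2.copyMakeBorder(cv2.resize(b["color"][150:290,200:340],(290,290)),0,232,0,0,cv2.BORDER_CONSTANT)])[:,:,::-1])
E
```

```text
32.075 [ 532.1 -156.4  136.9] F [-2.4 11.1  5.2] M [3.27 0.79 0.05] yaw -80.86 w 39.3 g 61.4 j6 0.158 eff6 -0.06
```

View pics/w7.png

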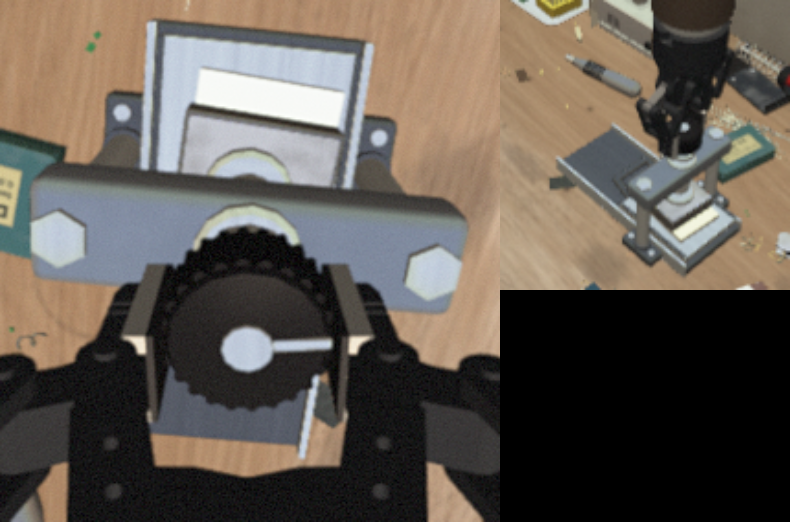

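Run:
```python
from h import *
def idx(a,z,cx,cy,rad):
    g=cv2.cvtColor(a["color"],cv2.COLOR_RGB2GRAY)
    ys,xs=np.nonzero((g>130)&(np.hypot(*np.meshgrid(np.arange(512)-cx,np.arange(384)-cy))<rad))
    w=unproj(a,np.c_[xs,ys],z)[:,:2]; v=g[ys,xs].astype(float)
    return w,v
def run(a,z,cx,cy,rad,u):
    w,v=idx(a,z,cx,cy,rad); p=unproj(a,[[cx,cy]],z)[0,:2]
    d=w-p; r=np.hypot(*d.T); hub=d[r<8].mean(0); d=d-hub; r=np.hypot(*d.T); u=np.array(u)
    s=(r>8.5)&(r<18)&(d@u>.8*r)
    m=(d[s]*v[s,None]).sum(0); print(p+hub,s.sum(),np.degrees(np.arctan2(m[1],m[0])).round(2))
a=np.load("w6.npy",allow_pickle=True).item(); run(a,168,379/1.5,229/1.5-.3,20,(0,-1))
b=cam("wrist"); run(b,164.4,120+246*272/500,100+349*284/522,45,(-1,-.2))
```

```text
[ 532.08290356 -156.4561286 ] 30 -93.8
[ 531.69255263 -156.09614146] 133 -168.52
```

```bash
python3 -c "
from bench import arm
print(arm.job_done())"
```

```text
the job is handed in; nothing more can be done
None
```

The job is handed in at about 32 s: the sheet and block are stacked on the blank and the bed is home against its stop. The screw was seated hard and backed off a quarter turn (about 1.43 rad by the index line), with the gripper still holding it; the knob slipped a few degrees in the grip at the stop, and I checked its final angle in the camera.

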